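Put the returned groceries back in their display trays

TASK

Five loose groceries stand mixed along the counter: two sauce bottles, two cans and a carton. Stand each one upright in the white tray that shows a sample of its kind, down on the tray's floor, without dropping any, and do not shove the counter bell or the roll of tape out of place.

Things in the scene. Friction and masses are not known exactly. Their poses are not given: they have to be found in the camera images.
- bottle_a: Small sauce bottle standing upright, loose, 150 mm tall: round amber glass body 44 mm across up to 92 mm with a paper label, shoulder tapering to a 25 mm neck at 112 mm, black cap 28 mm across from 126 to 150 mm. About 0.15 to 0.31 kg. Origin: centre of its underside; z up along its axis. Its yaw means nothing. Identical to the other loose bottle.
- bottle_b: Small sauce bottle standing upright, loose, 150 mm tall: round amber glass body 44 mm across up to 92 mm with a paper label, shoulder tapering to a 25 mm neck at 112 mm, black cap 28 mm across from 126 to 150 mm. About 0.15 to 0.31 kg. Origin: centre of its underside; z up along its axis. Its yaw means nothing. Identical to the other loose bottle.
- can_a: Small food can standing upright, loose, straight cylinder 54 mm across and 88 mm tall, steel with a paper wrapper. About 0.14 to 0.28 kg. Origin: centre of its underside; z up along its axis. Its yaw means nothing. Identical to the other loose can.
- can_b: Small food can standing upright, loose, straight cylinder 54 mm across and 88 mm tall, steel with a paper wrapper. About 0.14 to 0.28 kg. Origin: centre of its underside; z up along its axis. Its yaw means nothing. Identical to the other loose can.
- carton: Grocery carton standing upright, loose, cardboard with a paper band, 40 mm thick (its x) by 62 mm wide (its y) by 120 mm tall. About 0.13 to 0.25 kg. Origin: centre of its underside; z up.
- tray_bottle: White wooden open tray, fixed, 230 (its x) x 100 mm (its y), walls 30 high and 6 thick, floor 6 thick. Its sample, a bottle like the loose ones, is fixed at x = +72 mm, y = 0, always the end farther from the robot; the trays differ only by it. Free from x = -109 to +40 mm: room for two things, at about x = 0 and -70 mm. Origin: centre of underside, z up.
- tray_can: White wooden open tray, fixed, 230 (its x) x 100 mm (its y), walls 30 high and 6 thick, floor 6 thick. Its sample, a can like the loose ones, is fixed at x = +72 mm, y = 0, always the end farther from the robot; the trays differ only by it. Free from x = -109 to +40 mm: room for two things, at about x = 0 and -70 mm. Origin: centre of underside, z up.
- tray_carton: White wooden open tray, fixed, 230 (its x) x 100 mm (its y), walls 30 high and 6 thick, floor 6 thick. Its sample, a carton like the loose one, its 62 mm along x, is fixed at x = +72 mm, y = 0, always the end farther from the robot; the trays differ only by it. Free from x = -109 to +40 mm: room for two things, at about x = 0 and -70 mm. Origin: centre of underside, z up.
- bell: Steel counter bell with a small brass plunger, loose, round, 76 mm across and 55 mm tall, standing among the groceries; not part of the sorting. Origin: centre of its underside.
- tape_roll: Roll of clear tape lying flat, loose, 80 mm across with a 52 mm hole, 24 mm high, among the groceries; not part of the sorting. Origin: centre of its underside.

How it is judged:
By the outcome, as a careful person would: the job done as asked, in the order asked, and still so for the second after the job is handed in, with the robot touching nothing.
It also fails if it takes over 138 s, if anything falls off the work surface, if the arm or the gripper's body presses on something with over 40 N, if the wrist force passes 120 N, or if a joint passes its speed limit or range.

ROBOT

A 7-joint arm with a two-finger parallel gripper is mounted at the origin on the work surface. World frame = base frame: x ahead of the robot, y to its left, z up, the work surface at z = 0. Lengths are in m, angles in rad, forces in N, time in s.
With the tool pointing down it reaches from about 0.425 to 0.825 m from the base axis. Payload 3.6 kg.
Tool frame: the origin (TCP) lies at the very end of the fingers, on their centre line; the grasp point (between the pads) lies robot.tcp_to_grasp behind it (robot.tcp_to_grasp is the distance from the TCP to the grasp point, in m); z points along the fingers, y is the line along which they close (so a half turn about z gives the same grasp; the last joint's range is limited). The gripper opens to 85 mm and grips with 20 to 120 N. Pads are 22 mm wide; open, the fingers measure 114 mm over their backs; the gripper's body (76 mm by 85 mm) begins 54 mm behind the grasp point. The pads swing forward as they close: fully open they stand 13 mm farther back than shut.
Start: joints at [-1.222, 0.615, -0.013, 1.423, 0.008, 1.103, -0.04], TCP at [0.238, 0.605, 0.231] pointing down, gripper open.
Joint ranges: [-3.12, 3.12], [-0.3, 2.06], [-1.34, 1.32], [0.26, 2.42], [-1.36, 4.5], [0.01, 1.98], [-2.84, 2.84]. Speed limits (rad/s): [2.79, 2.79, 3.14, 3.14, 3.14, 3.14, 3.14].

INTERFACE

Orientations are given as a unit quaternion [w, x, y, z].
In Python, from plant import robot, camera, camera_info, spotter gives the robot as it stands. The module is installed in compiled form; this text tells all that it offers.
- The arm moves only by the tool apply_moves, never from a script. Its argument "motion" is text: rows parted by semicolons, each of 7 numbers parted by spaces: the shift along the tool's x, y, z in cm, then the turn, a rotation vector about the tool's x, y, z in rad, then the gripper command: -1 is shut, 1 is fully open, values between are in proportion. In form: x y z ax ay az hand; .... A call has 1 to 12 rows; each row is the pose to reach, as a shift and turn from the pose commanded when the call began, along the tool's axes at that moment; what a row does not reach only later rows make up. A row lasts 1/8 s, in which the tool goes at most 62.5 mm and 10.7 degrees, less where a joint would pass 70% of its speed; a pose out of reach is approached as far as the arm can. A call with a gripper value outside its range is refused whole. The fingers move at their own pace and stop on an object; "force" is the grip in N (left out, the last holds). Time passes only in rows, so rows that repeat a pose let the fingers close. It gives the time, the measured TCP pose, the force, the opening and the grip force at its end, in the units of the state.
- robot.observe(): the state, without advancing time (a new reading comes with each control period).
- camera(name): name is "side" or "top"; returns (picture, depth): 384x512x3 uint8, blue, green, red; 384x512 float32, m along the optical axis (not along the pixel's ray), 0 where there is no reading.
- camera_info(name): a dict with "K" (3x3 intrinsics, pixels), "R" (3x3) and "t" (3): a world point X has camera coordinates R X + t. Camera axes: x right, y down, z forward; pixel columns grow to the right and rows downward; lengths in m; the calibration is good to about 2 mm. A picture is of the moment at which its call begins. camera_info takes no time and is no camera call.
- robot.finish_job(): hands the job in; it is judged then, once.
Trained networks look in the newest picture that a camera, given by its name, has taken for a name from the list of things; names that differ only in an ending like _2 or _b are one class to them, and where a whole thing is asked for, a point or a joint stands for the part that bears it (a point fixed in the world has none). Each returns a list of dicts, best first, with "confidence" (0 to 1); they miss things now and then, are a little off and sometimes report something else, mostly with a low value. They report only what shows in the picture. A call takes as long as a camera call.
- spotter.outline_of(camera, target): "region" (384x512 bool, what is visible of it) and "location" ([column, row] in pixels, amid what is visible of it).
- spotter.spot_point(camera, target): "location" ([column, row] in pixels: a listed point, or the origin of a listed thing).
The state is a dict: "time": time; "qpos": joint angles; "qd": joint speeds; "tau": joint torques, N m; "tcp_pos": TCP position; "orientation": TCP orientation; "contact_force": force on the tool from outside, world axes, zero at the start; "wrist_torque": the same for the moment, N m; "opening": finger opening in m; "finger_force": force on a finger pad.
Only numpy, scipy, OpenCV 4.12 (cv2) and the standard library are available. Lean on these libraries where they do the work, as an engineer would, in place of code of your own. Each camera call takes 0.05 s, during which the arm holds its last target. There are 200 camera calls.

## Working session

There is one attempt and no reset: what is moved stays moved. The work goes in short steps, Python scripts to look and compute and a tool call to move; the robot and the scene stay as the last step left them, time stands still between calls to the robot, and variables do not carry over. Pictures are saved under pics/ and viewed, at most 14 in all, crops included, and the job is handed in when it is done.

Besides the shell and the picture viewer there is one more tool, called after ">>>" as name(argument=value, ...) on one line, values as JSON. apply_moves: Moves the arm, as the interface text tells. Its arguments: {"type":"object","properties":{"motion":{"type":"string"},"force":{"type":"number"}},"required":["motion"]}

```bash
mkdir -p pics; ls; python3 - <<'E'
from plant import robot,camera,camera_info,spotter
import cv2,numpy as np
print(robot.tcp_to_grasp, robot.observe())
for n in("top","side"):
    p,d=camera(n); cv2.imwrite(f"pics/{n}0.png",p); np.save(f"{n}0.npy",d)
    i=camera_info(n); print(n,i["K"].tolist(),(-i["R"].T@i["t"]).tolist(),i["R"].tolist())
E
```

```text
pics
0.0187 {'time': 0.0, 'qpos': array([-1.22251506,  0.6159223 , -0.01261075,  1.42494531,  0.00807194,
        1.10340604, -0.04037062]), 'qd': array([-0.00138781,  0.00126421, -0.00034896,  0.00094409,  0.00093692,
        0.00149323,  0.00087004]), 'tau': array([-2.34633740e-05, -4.69200397e+01,  2.59098904e-01, -1.71029788e+01,
        9.95001756e-03,  9.52092698e-03,  1.08335118e-05]), 'tcp_pos': array([0.23764405, 0.60415295, 0.23012079]), 'orientation': array([-2.36434166e-04,  1.86256893e-01,  9.82500198e-01, -1.29433883e-03]), 'contact_force': array([-0.67507686, -0.01392413, -0.01630813]), 'wrist_torque': array([0.02548712, 0.03746531, 0.0786516 ]), 'finger_force': 0.0, 'opening': 0.08538064373866512}
top [[430.9237218010238, 0.0, 260.0207650186211], [0.0, 430.9237218010238, 188.67590905441818], [0.0, 0.0, 1.0]] [0.44103661822769175, -0.00878542370450932, 1.2931840119680036] [[0.00012352370271895524, -0.9999408450761272, -0.010876170757002921], [-0.9989549265557747, 0.0003737190752077185, -0.045704650135404416], [0.04570601111278217, 0.010870449967386151, -0.998895787289978]]
side [[477.8426910477908, 0.0, 256.79826335404965], [0.0, 477.8426910477908, 195.75544696905183], [0.0, 0.0, 1.0]] [-0.08492434537169208, -0.6312152616325075, 0.6538576123107209] [[0.730926531313193, -0.682311175916822, 0.01406645091939842], [-0.38474190685089865, -0.42900388876104, -0.8172694344832919], [0.5636666310286592, 0.5919519597458134, -0.5760840272198947]]
```

View pics/top0.png

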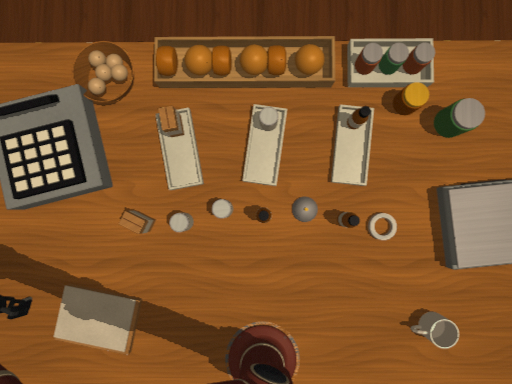

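View pics/side0.png

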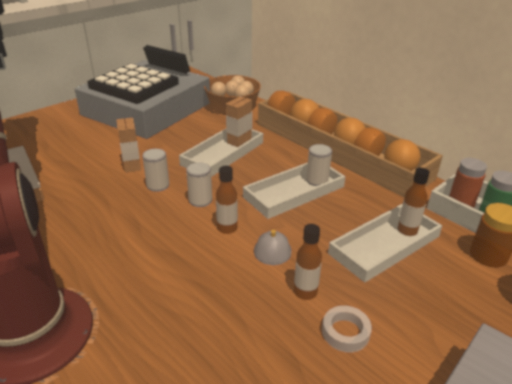

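The top view shows the loose things in a row: carton (137,220), cans (180,222) and (221,208), bottles (263,215) and (349,220), bell (305,209) and tape (382,226). Behind them are the trays: carton (180,150), can (265,145) and bottle (352,145). The side view agrees on all of these.

```bash
cat >h.py <<'E'
import numpy as np,cv2
from plant import robot,camera,camera_info,spotter
def cloud(n,d):
    i=camera_info(n);K,R,t=i["K"],i["R"],i["t"]
    v,u=np.mgrid[:384,:512]
    c=np.stack([(u-K[0,2])/K[0,0]*d,(v-K[1,2])/K[1,1]*d,d],-1)
    P=(c-t)@R; P[d==0]=np.nan
    return P
def near(P,xy,r,z0,z1):
    q=P.reshape(-1,3); q=q[np.isfinite(q[:,0])]
    m=(np.hypot(q[:,0]-xy[0],q[:,1]-xy[1])<r)&(q[:,2]>z0)&(q[:,2]<z1)
    return q[m]
E
python3 - <<'E'
from h import *
T=cloud("top",np.load("top0.npy"));S=cloud("side",np.load("side0.npy"))
np.set_printoptions(precision=4,suppress=True)
fl=T[240:280,170:230].reshape(-1,3);print("floor",np.nanmedian(fl,0), np.nanmedian(S[240:260,120:180].reshape(-1,3),0))
L={"carton":(137,220,.06,.11,.13),"canL":(180,222,.035,.075,.1),"canR":(221,208,.035,.075,.1),"botL":(263,215,.03,.135,.165),"bell":(305,209,.05,.015,.07),"botR":(349,220,.04,.135,.165),"tape":(382,226,.06,.012,.04)}
i=camera_info("top")
for k,(u,v,r,z0,z1) in L.items():
    h=(z0+z1)/2; K=i["K"];ray=i["R"].T@np.array([(u-K[0,2])/K[0,0],(v-K[1,2])/K[1,1],1]);C=-i["R"].T@i["t"]
    xy=(C+ray*(h-C[2])/ray[2])[:2]
    for nm,P in(("T",T),("S",S)):
        q=near(P,xy,r,z0,z1)
        if len(q)<4: print(k,nm,len(q));continue
        (c,rad)=cv2.minEnclosingCircle(q[:,:2].astype(np.float32)); b=cv2.minAreaRect((q[:,:2]*1000).astype(np.float32))
        print(k,nm,len(q),"xy",xy,"mean",q.mean(0),"circ",np.array(c),round(rad,4),"zmax",q[:,2].max().round(4),"rect",[np.round(x,1) for x in b])
for k,(u,v) in {"t_carton":(182,160),"t_can":(263,155),"t_bot":(351,152)}.items():
    p=T[v,u]; 
    for nm,P in(("T",T),("S",S)):
        q=near(P,p[:2],.16,.02,.036)
        b=cv2.minAreaRect((q[:,:2]*1000).astype(np.float32)); print(k,nm,p,len(q),[np.round(x,1) for x in b])
E
```

```text
floor [0.2879 0.1865 0.0008] [0.2615 0.0461 0.0014]
carton T 362 xy [0.4094 0.3392] mean [0.4045 0.3514 0.1204] circ [0.4038 0.3527] 0.0364 zmax 0.1278 rect [array([404.3, 352.5]), array([62.1, 41.4]), np.float64(63.1)]
carton S 264 xy [0.4094 0.3392] mean [0.4013 0.3477 0.1201] circ [0.4053 0.3532] 0.0367 zmax 0.124 rect [array([404.8, 354.4]), array([67.8, 39.6]), np.float64(63.9)]
canL T 307 xy [0.403  0.2281] mean [0.4032 0.2294 0.0888] circ [0.4032 0.2305] 0.0275 zmax 0.0971 rect [array([403.1, 230.3]), array([50.3, 53.1]), np.float64(0.6)]
canL S 334 xy [0.403  0.2281] mean [0.3995 0.2256 0.0872] circ [0.4017 0.2322] 0.0293 zmax 0.0931 rect [array([403.1, 231.4]), array([55.2, 51.4]), np.float64(32.4)]
canR T 297 xy [0.4421 0.1135] mean [0.4416 0.1114 0.0889] circ [0.4418 0.1123] 0.0273 zmax 0.0964 rect [array([442.2, 112.5]), array([50.4, 53.8]), np.float64(0.2)]
canR S 370 xy [0.4421 0.1135] mean [0.4379 0.1083 0.0873] circ [0.4418 0.114 ] 0.0292 zmax 0.0922 rect [array([441.8, 112.5]), array([53.8, 53.3]), np.float64(87.3)]
botL T 84 xy [ 0.4236 -0.0042] mean [ 0.4233 -0.006
[... 1263 characters left out ...]
0.0282 rect [array([ 389.7, -353.3]), array([80. , 78.3]), np.float64(37.4)]
t_carton T [0.5861 0.2394 0.0075] 529 [array([581.7, 237.3]), array([309.7, 101.4]), np.float64(10.6)]
t_carton S [0.5861 0.2394 0.0075] 783 [array([619.9, 247.2]), array([234.8, 105. ]), np.float64(10.7)]
t_can T [ 0.6008 -0.0037  0.0083] 479 [array([630.7,  -9.9]), array([ 99.8, 231.2]), np.float64(81.8)]
t_can S [ 0.6008 -0.0037  0.0083] 1146 [array([631.7,  -7. ]), array([105. , 233.6]), np.float64(81.6)]
t_bot T [ 0.6095 -0.2668  0.0082] 539 [array([ 630.1, -269.4]), array([101.3, 231.2]), np.float64(83.8)]
t_bot S [ 0.6095 -0.2668  0.0082] 1423 [array([ 630.6, -266.6]), array([104.1, 233.7]), np.float64(83.8)]
```

The measurements agree with the sizes given: can tops at 88 mm, caps at 150 mm, carton 62x41 mm, trays 231x100 mm. I'll plan the moves with a helper that works out each row.

```bash
cat >rows.py <<'E'
# usage: rows.py "x y z closing_yaw_deg nrows hand" ... ; prints rows from the present pose
import sys
from h import *
from scipy.spatial.transform import Rotation as Ro, Slerp
o=robot.observe(); q=o["orientation"]; R0=Ro.from_quat([q[1],q[2],q[3],q[0]]); p0=o["tcp_pos"]
print("pose",p0.round(4),"closing",np.degrees(np.arctan2(*R0.as_matrix()[1::-1,1])).round(1),"axis z",R0.as_matrix()[:,2].round(3))
p,R=p0,R0
for a in sys.argv[1:]:
    x,y,z,w,n,h=map(float,a.split()); w=np.radians(w)
    Y=np.array([np.cos(w),np.sin(w),0]);Z=np.array([0,0,-1.]);R1=Ro.from_matrix(np.stack([np.cross(Y,Z),Y,Z],1))
    p1=np.array([x,y,z]); s=Slerp([0,1],Ro.concatenate([R,R1]))
    print(f"dist {np.linalg.norm(p1-p)*100:.1f}cm turn {np.degrees((R.inv()*R1).magnitude()):.0f}deg in {int(n)} rows")
    for f in np.linspace(0,1,int(n)+1)[1:]:
        d=R0.inv().apply(p+(p1-p)*f-p0)*100; r=(R0.inv()*s(f)).as_rotvec()
        print(*(f"{v+0:.2f}" for v in d),*(f"{v+0:.3f}" for v in r),f"{h:g};",end=" ")
    print(); p,R=p1,R1
E
python3 rows.py ".4045 .353 .2 153.5 9 1" ".4045 .353 .16 153.5 1 1"
```

```text
pose [0.2377 0.6042 0.2302] closing 68.5 axis z [-0.001 -0.002 -1.   ]
dist 30.3cm turn 85deg in 9 rows
-2.75 -1.92 0.34 -0.000 -0.000 -0.165 1; -5.49 -3.84 0.68 -0.000 -0.000 -0.330 1; -8.24 -5.75 1.02 -0.001 -0.001 -0.494 1; -10.99 -7.67 1.36 -0.001 -0.001 -0.659 1; -13.73 -9.59 1.70 -0.001 -0.001 -0.824 1; -16.48 -11.51 2.04 -0.001 -0.001 -0.989 1; -19.23 -13.43 2.38 -0.002 -0.001 -1.153 1; -21.97 -15.35 2.72 -0.002 -0.002 -1.318 1; -24.72 -17.26 3.07 -0.002 -0.002 -1.483 1; 
dist 4.0cm turn 0deg in 1 rows
-24.72 -17.25 7.07 -0.002 -0.002 -1.483 1;
```

>>> apply_moves(motion="-5.5 -3.8 0.7 0 0 -0.33 1; -8.2 -5.8 1 0 0 -0.49 1; -11 -7.7 1.4 0 0 -0.66 1; -13.7 -9.6 1.7 0 0 -0.82 1; -16.5 -11.5 2 0 0 -0.99 1; -19.2 -13.4 2.4 0 0 -1.15 1; -22 -15.4 2.7 0 0 -1.32 1; -24.7 -17.3 3.1 0 0 -1.48 1; -24.7 -17.3 6.1 0 0 -1.48 1; -24.7 -17.3 6.1 0 0 -1.48 1; -24.7 -17.3 6.1 0 0 -1.48 1; -24.7 -17.3 6.1 0 0 -1.48 1", force=50)

```text
time: 1.6
tcp_pos: [0.4044, 0.3546, 0.1713]
orientation: [0.001, -0.525, 0.851, 0.0]
contact_force: [-0.0, -1.0, -0.2]
opening: 0.0854
finger_force: 0.0
```

```bash
python3 rows.py ".4045 .353 .07 153.5 4 1"
```

```text
pose [0.4044 0.3546 0.1713] closing 153.4 axis z [ 0.001  0.002 -1.   ]
dist 10.1cm turn 0deg in 4 rows
0.04 -0.02 2.53 -0.000 0.000 -0.000 1; 0.08 -0.04 5.07 -0.000 0.001 -0.001 1; 0.12 -0.06 7.60 -0.000 0.001 -0.001 1; 0.16 -0.08 10.13 -0.000 0.002 -0.002 1;
```

>>> apply_moves(motion="0 0 2.5 0 0 0 1; 0.1 0 5 0 0 0 1; 0.1 -0.1 7.6 0 0 0 1; 0.2 -0.1 10.1 0 0 0 1; 0.2 -0.1 10.1 0 0 0 1; 0.2 -0.1 10.1 0 0 0 0; 0.2 -0.1 10.1 0 0 0 -0.5; 0.2 -0.1 10.1 0 0 0 -1; 0.2 -0.1 10.1 0 0 0 -1; 0.2 -0.1 10.1 0 0 0 -1; 0.2 -0.1 10.1 0 0 0 -1; 0.2 -0.1 10.1 0 0 0 -1", force=35)

```text
time: 3.1
tcp_pos: [0.4051, 0.352, 0.0705]
orientation: [0.001, -0.525, 0.851, 0.0]
contact_force: [-0.4, -0.4, 6.0]
opening: 0.04
finger_force: 36.4
```

```bash
python3 - <<'E'
import numpy as np
for n,c,a in(("carton",(.620,.247),10.7),("can",(.631,-.0085),-8.2),("bottle",(.6303,-.268),-6.2)):
    a=np.radians(a)
    for d in(0,-.035,-.07): print(n,d,(np.array(c)+d*np.array([np.cos(a),np.sin(a)])).round(4))
E
python3 rows.py ".4045 .353 .16 153.5 3 -1" ".5856 .2405 .16 100.7 8 -1"
```

```text
carton 0 [0.62  0.247]
carton -0.035 [0.5856 0.2405]
carton -0.07 [0.5512 0.234 ]
can 0 [ 0.631  -0.0085]
can -0.035 [ 0.5964 -0.0035]
can -0.07 [0.5617 0.0015]
bottle 0 [ 0.6303 -0.268 ]
bottle -0.035 [ 0.5955 -0.2642]
bottle -0.07 [ 0.5607 -0.2604]
pose [0.4051 0.352  0.0705] closing 153.3 axis z [ 0.002  0.002 -1.   ]
dist 8.9cm turn 0deg in 3 rows
-0.03 0.03 -2.98 -0.000 0.001 -0.001 -1; -0.05 0.06 -5.96 -0.001 0.002 -0.002 -1; -0.08 0.09 -8.95 -0.001 0.002 -0.003 -1; 
dist 21.3cm turn 53deg in 8 rows
0.16 -2.57 -8.95 -0.001 0.002 0.112 -1; 0.40 -5.22 -8.94 -0.001 0.002 0.227 -1; 0.64 -7.88 -8.94 -0.000 0.003 0.343 -1; 0.88 -10.53 -8.94 -0.000 0.003 0.458 -1; 1.12 -13.18 -8.94 -0.000 0.003 0.573 -1; 1.36 -15.84 -8.94 -0.000 0.003 0.688 -1; 1.60 -18.49 -8.93 0.000 0.003 0.803 -1; 1.84 -21.15 -8.93 0.000 0.003 0.919 -1;
```

>>> apply_moves(motion="0 0 -2 0 0 0 -1; 0 0 -5 0 0 0 -1; 0 0 -9 0 0 0 -1; 0.2 -2.6 -9 0 0 0.11 -1; 0.4 -5.2 -9 0 0 0.23 -1; 0.6 -7.9 -9 0 0 0.34 -1; 0.9 -10.5 -9 0 0 0.46 -1; 1.1 -13.2 -9 0 0 0.57 -1; 1.4 -15.8 -9 0 0 0.69 -1; 1.6 -18.5 -9 0 0 0.8 -1; 1.8 -21.1 -9 0 0 0.92 -1; 1.8 -21.1 -9 0 0 0.92 -1")

```text
time: 4.6
tcp_pos: [0.5863, 0.2375, 0.1584]
orientation: [-0.0, -0.091, 0.996, -0.001]
contact_force: [-0.5, -0.5, -1.8]
opening: 0.0396
finger_force: 35.7
```

```bash
python3 - <<'E'
from h import *
p,d=camera("side"); cv2.imwrite("pics/s1.png",p[60:260,80:330].repeat(2,0).repeat(2,1))
E
python3 rows.py ".5856 .2405 .08 100.7 5 -1" ".5856 .2405 .077 100.7 2 -1"
```

```text
pose [0.5846 0.2394 0.1585] closing 100.6 axis z [-0.002 -0.001 -1.   ]
dist 7.8cm turn 0deg in 5 rows
-0.03 0.02 1.57 -0.000 -0.000 -0.000 -1; -0.05 0.04 3.14 -0.000 -0.001 -0.001 -1; -0.08 0.06 4.71 -0.000 -0.001 -0.001 -1; -0.11 0.08 6.28 -0.001 -0.002 -0.002 -1; -0.13 0.10 7.85 -0.001 -0.002 -0.002 -1; 
dist 0.3cm turn 0deg in 2 rows
-0.13 0.10 8.00 -0.001 -0.002 -0.002 -1; -0.13 0.10 8.15 -0.001 -0.002 -0.002 -1;
```

View pics/s1.png

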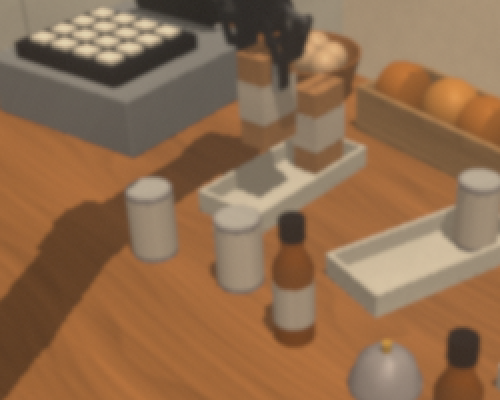

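The carton is held upright above the carton tray, at crop (268,100), next to the sample at (318,120). Next I lower it.

>>> apply_moves(motion="0 0 1.6 0 0 0 -1; 0 0 3.1 0 0 0 -1; -0.1 0.1 4.7 0 0 0 -1; -0.1 0.1 6.3 0 0 0 -1; -0.1 0.1 7.3 0 0 0 -1; -0.1 0.1 7.8 0 0 0 -1; -0.1 0.1 8.1 0 0 0 -1; -0.1 0.1 8.1 0 0 0 -1; -0.1 0.1 8.2 0 0 0 -1; -0.1 0.1 8.2 0 0 0 -1")

```text
time: 5.9
tcp_pos: [0.5858, 0.2416, 0.0776]
orientation: [0.0, -0.092, 0.996, 0.0]
contact_force: [-0.0, 0.0, -1.7]
opening: 0.0397
finger_force: 35.8
```

>>> apply_moves(motion="0 0 0.1 0 0 0 -1; 0 0 0.1 0 0 0 -1; 0 0 0.15 0 0 0 -1; 0 0 0.15 0 0 0 -1")

```text
time: 6.4
tcp_pos: [0.5858, 0.2417, 0.0766]
orientation: [0.0, -0.092, 0.996, 0.0]
contact_force: [-3.1, -0.5, 5.2]
opening: 0.0401
finger_force: 36.3
```

>>> apply_moves(motion="0 0 0 0 0 0 -0.2; 0 0 0 0 0 0 0; 0 0 0 0 0 0 0.2; 0 0 0 0 0 0 0.4; 0 0 0 0 0 0 0.7; 0 0 0 0 0 0 0.7; 0 0 -3 0 0 0 0.7; 0 0 -6 0 0 0 0.8; 0 0 -11 0 0 0 1; 0 0 -11 0 0 0 1")

```text
time: 7.65
tcp_pos: [0.5885, 0.243, 0.1907]
orientation: [0.005, -0.092, 0.996, 0.002]
contact_force: [-0.4, -0.2, -0.7]
opening: 0.0851
finger_force: 0.0
```

```bash
python3 rows.py ".403 .2308 .15 81.8 7 1" ".403 .2308 .042 81.8 5 1"
```

```text
pose [0.5885 0.243  0.1907] closing 100.6 axis z [ 0.009  0.004 -1.   ]
dist 19.0cm turn 19deg in 7 rows
2.64 0.32 0.56 0.001 0.001 0.047 1; 5.29 0.63 1.11 0.001 0.003 0.094 1; 7.93 0.95 1.67 0.002 0.004 0.141 1; 10.57 1.26 2.22 0.002 0.005 0.188 1; 13.21 1.58 2.78 0.003 0.007 0.234 1; 15.86 1.89 3.33 0.004 0.008 0.281 1; 18.50 2.21 3.89 0.004 0.010 0.328 1; 
dist 10.8cm turn 0deg in 5 rows
18.52 2.20 6.05 0.004 0.010 0.328 1; 18.54 2.20 8.21 0.004 0.010 0.328 1; 18.56 2.19 10.37 0.004 0.010 0.328 1; 18.59 2.18 12.53 0.004 0.010 0.328 1; 18.61 2.18 14.69 0.004 0.010 0.328 1;
```

>>> apply_moves(motion="2.6 0.3 0.6 0 0 0.05 1; 5.3 0.6 1.1 0 0 0.09 1; 7.9 0.9 1.7 0 0 0.14 1; 10.6 1.3 2.2 0 0 0.19 1; 13.2 1.6 2.8 0 0 0.23 1; 15.9 1.9 3.3 0 0 0.28 1; 18.3 2.1 5 0 0 0.33 1; 18.3 2.1 7 0 0 0.33 1; 18.3 2.1 7 0 0 0.33 1; 18.3 2.1 7 0 0 0.33 1; 18.3 2.1 7 0 0 0.33 1")

```text
time: 9.02
tcp_pos: [0.4027, 0.2287, 0.1164]
orientation: [0.001, 0.072, 0.997, 0.0]
contact_force: [0.3, 0.1, 0.2]
opening: 0.0853
finger_force: 0.0
```

```bash
python3 - <<'E'
from h import *
p,d=camera("top"); cv2.imwrite("pics/t2.png",p[70:270,100:420].repeat(2,0).repeat(2,1))
T=cloud("top",d)
q=near(T,(.5856,.2405),.05,.11,.14);print(len(q),q[:,2].max(),cv2.minAreaRect((q[:,:2]*1000).astype(np.float32)))
E
python3 rows.py ".403 .2308 .042 81.8 5 1"
```

```text
362 0.1324488699618593 ((586.795654296875, 241.12696838378906), (62.850074768066406, 41.10503005981445), 11.512306213378906)
pose [0.4026 0.2287 0.1163] closing 81.7 axis z [ 0.001  0.001 -1.   ]
dist 7.4cm turn 0deg in 5 rows
-0.00 0.04 1.49 0.000 0.000 -0.000 1; -0.00 0.08 2.97 0.000 0.000 -0.001 1; -0.00 0.13 4.46 0.001 0.001 -0.001 1; -0.00 0.17 5.95 0.001 0.001 -0.002 1; -0.00 0.21 7.43 0.001 0.001 -0.002 1;
```

View pics/t2.png

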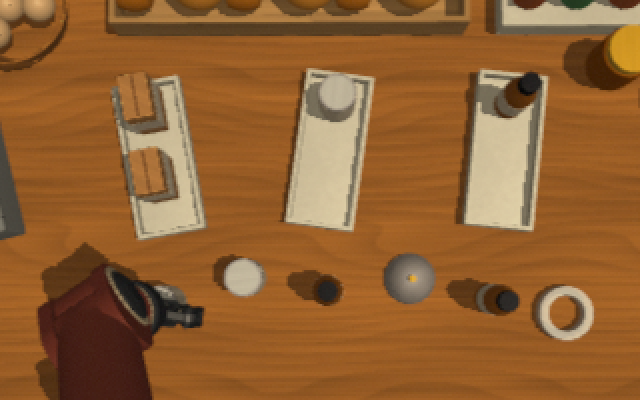

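The carton stands upright in its tray, at crop (147,172), and its measured position is within 1.5 mm of target. The gripper is over the left can at crop (170,300).

>>> apply_moves(motion="0 0.1 1.5 0 0 0 1; 0 0.2 3 0 0 0 1; 0 0.2 4.5 0 0 0 1; 0 0.2 6 0 0 0 1; 0 0.2 7.2 0 0 0 1; 0 0.2 7.2 0 0 0 1; 0 0.2 7.2 0 0 0 0.3; 0 0.2 7.2 0 0 0 -1; 0 0.2 7.2 0 0 0 -1; 0 0.2 7.2 0 0 0 -1; 0 0.2 7.2 0 0 0 -1", force=35)

```text
time: 10.45
tcp_pos: [0.4028, 0.2309, 0.0445]
orientation: [0.001, 0.072, 0.997, 0.0]
contact_force: [-0.2, -0.0, 5.0]
opening: 0.0534
finger_force: 36.5
```

```bash
python3 rows.py ".403 .2308 .14 81.8 3 -1" ".631 -.0085 .14 81.8 9 -1"
```

```text
pose [0.4028 0.2309 0.0445] closing 81.7 axis z [ 0.001  0.001 -1.   ]
dist 9.5cm turn 0deg in 3 rows
-0.01 0.00 -3.18 0.000 0.000 -0.001 -1; -0.02 0.00 -6.36 0.001 0.001 -0.001 -1; -0.04 0.01 -9.55 0.001 0.001 -0.002 -1; 
dist 33.1cm turn 0deg in 9 rows
-2.93 -2.26 -9.55 0.001 0.001 -0.002 -1; -5.82 -4.53 -9.54 0.001 0.001 -0.002 -1; -8.71 -6.79 -9.54 0.001 0.001 -0.002 -1; -11.60 -9.06 -9.54 0.001 0.001 -0.002 -1; -14.49 -11.32 -9.54 0.001 0.001 -0.002 -1; -17.38 -13.59 -9.54 0.001 0.001 -0.002 -1; -20.27 -15.85 -9.54 0.001 0.001 -0.002 -1; -23.16 -18.12 -9.54 0.001 0.001 -0.002 -1; -26.05 -20.39 -9.54 0.001 0.001 -0.002 -1;
```

>>> apply_moves(motion="0 0 -3 0 0 0 -1; 0 0 -6.5 0 0 0 -1; 0 0 -9.5 0 0 0 -1; -2.9 -2.3 -9.5 0 0 0 -1; -5.8 -4.5 -9.5 0 0 0 -1; -8.7 -6.8 -9.5 0 0 0 -1; -11.6 -9.1 -9.5 0 0 0 -1; -14.5 -11.3 -9.5 0 0 0 -1; -17.4 -13.6 -9.5 0 0 0 -1; -20.3 -15.9 -9.5 0 0 0 -1; -23.2 -18.1 -9.5 0 0 0 -1; -26 -20.4 -9.5 0 0 0 -1")

```text
time: 11.95
tcp_pos: [0.63, -0.0098, 0.138]
orientation: [-0.001, 0.072, 0.997, -0.0]
contact_force: [0.3, 0.1, -1.4]
opening: 0.0534
finger_force: 37.5
```

>>> apply_moves(motion="0 0 0 0 0 0 -1; 0 0 0 0 0 0 -1; 0 0 0 0 0 0 -1")

```text
time: 12.32
tcp_pos: [0.6292, -0.0072, 0.1385]
orientation: [-0.001, 0.071, 0.997, 0.0]
contact_force: [-0.0, -0.1, -0.9]
opening: 0.0532
finger_force: 37.5
```

```bash
python3 rows.py ".631 -.0085 .0515 81.8 6 -1"
```

```text
pose [ 0.6292 -0.0072  0.1385] closing 81.8 axis z [-0.001  0.001 -1.   ]
dist 8.7cm turn 0deg in 6 rows
-0.04 -0.02 1.45 0.000 -0.000 0.000 -1; -0.07 -0.04 2.90 0.000 -0.001 0.000 -1; -0.11 -0.06 4.35 0.000 -0.001 0.000 -1; -0.14 -0.08 5.80 0.001 -0.001 0.000 -1; -0.18 -0.09 7.25 0.001 -0.001 0.000 -1; -0.21 -0.11 8.70 0.001 -0.002 0.001 -1;
```

>>> apply_moves(motion="0 0 1.5 0 0 0 -1; 0 0 3 0 0 0 -1; -0.1 -0.1 4.5 0 0 0 -1; -0.1 -0.1 6 0 0 0 -1; -0.2 -0.1 7.2 0 0 0 -1; -0.2 -0.1 8 0 0 0 -1; -0.2 -0.1 8.5 0 0 0 -1; -0.2 -0.1 8.7 0 0 0 -1; -0.2 -0.1 8.8 0 0 0 -1; -0.2 -0.1 8.8 0 0 0 -1; -0.2 -0.1 8.8 0 0 0 -1")

```text
time: 13.7
tcp_pos: [0.6322, -0.0102, 0.0512]
orientation: [0.0, 0.072, 0.997, 0.0]
contact_force: [-0.3, -0.3, -3.1]
opening: 0.0528
finger_force: 37.5
```

>>> apply_moves(motion="0 0 0.05 0 0 0 -1; 0 0 0.1 0 0 0 -1; 0 0 0.1 0 0 0 -1; 0 0 0.1 0 0 0 -1")

```text
time: 14.2
tcp_pos: [0.6322, -0.0102, 0.0506]
orientation: [0.0, 0.072, 0.997, -0.0]
contact_force: [-1.8, 0.0, 6.1]
opening: 0.0533
finger_force: 38.0
```

Contact with the tray floor, so I release and go for can R.

>>> apply_moves(motion="0 0 0 0 0 0 0.1; 0 0 0 0 0 0 0.3; 0 0 0 0 0 0 0.5; 0 0 0 0 0 0 0.8; 0 0 0 0 0 0 0.9; 0 0 -3 0 0 0 0.9; 0 0 -6 0 0 0 0.9; 0 0 -9 0 0 0 1; 0 0 -9 0 0 0 1; 0 0 -9 0 0 0 1; 0 0 -9 0 0 0 1")

```text
time: 15.58
tcp_pos: [0.6309, -0.0102, 0.1382]
orientation: [-0.002, 0.072, 0.997, -0.0]
contact_force: [-0.3, -0.4, -1.7]
opening: 0.0854
finger_force: 0.0
```

```bash
python3 rows.py ".442 .1127 .13 81.8 7 1"
```

```text
pose [ 0.6309 -0.0102  0.1382] closing 81.7 axis z [-0.003 -0.    -1.   ]
dist 22.5cm turn 0deg in 7 rows
2.92 1.35 0.13 -0.000 -0.000 -0.000 1; 5.85 2.70 0.25 -0.000 -0.001 -0.000 1; 8.77 4.04 0.38 -0.000 -0.001 -0.001 1; 11.69 5.39 0.50 -0.000 -0.002 -0.001 1; 14.62 6.74 0.63 -0.000 -0.002 -0.001 1; 17.54 8.09 0.75 -0.000 -0.003 -0.001 1; 20.46 9.43 0.88 -0.001 -0.003 -0.002 1;
```

>>> apply_moves(motion="2.9 1.3 0 0 0 0 1; 5.8 2.7 0 0 0 0 1; 8.8 4 0 0 0 0 1; 11.7 5.4 0.5 0 0 0 1; 14.6 6.7 1 0 0 0 1; 17.5 8.1 1.5 0 0 0 1; 20.5 9.4 2 0 0 0 1; 20.5 9.4 2 0 0 0 1; 20.5 9.4 2 0 0 0 1; 20.5 9.4 2 0 0 0 1")

```text
time: 16.82
tcp_pos: [0.4437, 0.1118, 0.1197]
orientation: [0.0, 0.073, 0.997, -0.0]
contact_force: [-0.6, -0.4, 0.1]
opening: 0.0856
finger_force: 0.0
```

```bash
python3 - <<'E'
from h import *
p,d=camera("top");T=cloud("top",d)
q=near(T,(.631,-.0085),.04,.07,.12);print(len(q),q.mean(0),cv2.minEnclosingCircle(q[:,:2].astype(np.float32)))
E
python3 rows.py ".442 .1127 .044 81.8 5 1"
```

```text
308 [ 0.63050142 -0.01129742  0.0939666 ] ((0.6320005655288696, -0.011535954661667347), 0.027330687269568443)
pose [0.4436 0.1118 0.1198] closing 81.6 axis z [ 0.001 -0.    -1.   ]
dist 7.6cm turn 0deg in 5 rows
0.03 0.01 1.51 -0.000 0.000 -0.001 1; 0.07 0.03 3.03 -0.000 0.000 -0.001 1; 0.10 0.04 4.54 -0.000 0.000 -0.002 1; 0.14 0.05 6.06 -0.000 0.001 -0.003 1; 0.17 0.07 7.57 -0.000 0.001 -0.003 1;
```

>>> apply_moves(motion="0 0 1.5 0 0 0 1; 0.1 0 3 0 0 0 1; 0.1 0.1 4.5 0 0 0 1; 0.2 0.1 6 0 0 0 1; 0.2 0.1 7.6 0 0 0 1; 0.2 0.1 7.6 0 0 0 1; 0.2 0.1 7.6 0 0 0 0.3; 0.2 0.1 7.6 0 0 0 -1; 0.2 0.1 7.6 0 0 0 -1; 0.2 0.1 7.6 0 0 0 -1; 0.2 0.1 7.6 0 0 0 -1")

```text
time: 18.25
tcp_pos: [0.4415, 0.1138, 0.0445]
orientation: [0.001, 0.072, 0.997, 0.0]
contact_force: [-0.8, -0.0, 6.2]
opening: 0.0533
finger_force: 36.7
```

```bash
python3 rows.py ".442 .1127 .13 81.8 3 -1" ".561 .0015 .13 81.8 5 -1"
```

```text
pose [0.4415 0.1138 0.0445] closing 81.7 axis z [ 0.002  0.    -1.   ]
dist 8.5cm turn 0deg in 3 rows
-0.03 -0.03 -2.85 0.000 0.001 -0.001 -1; -0.06 -0.06 -5.70 0.000 0.001 -0.001 -1; -0.08 -0.09 -8.55 0.000 0.002 -0.002 -1; 
dist 16.3cm turn 0deg in 5 rows
-2.76 -1.95 -8.54 0.000 0.002 -0.002 -1; -5.43 -3.81 -8.54 0.000 0.002 -0.002 -1; -8.11 -5.67 -8.54 0.000 0.002 -0.002 -1; -10.79 -7.52 -8.53 0.000 0.002 -0.002 -1; -13.46 -9.38 -8.53 0.000 0.002 -0.002 -1;
```

>>> apply_moves(motion="0 0 -2.8 0 0 0 -1; 0 0 -5.7 0 0 0 -1; -0.1 -0.1 -8.5 0 0 0 -1; -2.8 -1.9 -8.5 0 0 0 -1; -5.4 -3.8 -8.5 0 0 0 -1; -8.1 -5.7 -8.5 0 0 0 -1; -10.8 -7.5 -8.5 0 0 0 -1; -13.4 -9.4 -8.5 0 0 0 -1; -13.4 -9.4 -8.5 0 0 0 -1; -13.4 -9.4 -8.5 0 0 0 -1; -13.4 -9.4 -8.5 0 0 0 -1")

```text
time: 19.62
tcp_pos: [0.5588, 0.0027, 0.1286]
orientation: [-0.001, 0.071, 0.997, 0.0]
contact_force: [-0.3, 1.4, -1.8]
opening: 0.053
finger_force: 37.6
```

```bash
python3 rows.py ".561 .001 .0515 81.8 6 -1"
```

```text
pose [0.5588 0.0027 0.1286] closing 81.8 axis z [-0.002  0.001 -1.   ]
dist 7.7cm turn 0deg in 6 rows
-0.04 -0.02 1.28 0.000 -0.000 0.000 -1; -0.09 -0.05 2.57 0.000 -0.001 0.000 -1; -0.13 -0.07 3.85 0.000 -0.001 0.000 -1; -0.17 -0.09 5.14 0.000 -0.001 0.000 -1; -0.21 -0.12 6.42 0.000 -0.001 0.000 -1; -0.26 -0.14 7.71 0.001 -0.002 0.000 -1;
```

>>> apply_moves(motion="0 0 1.3 0 0 0 -1; 0 0 2.6 0 0 0 -1; -0.1 0 3.9 0 0 0 -1; -0.1 -0.1 5.1 0 0 0 -1; -0.1 -0.1 6.4 0 0 0 -1; -0.1 -0.1 7.1 0 0 0 -1; -0.1 -0.1 7.5 0 0 0 -1; -0.1 -0.1 7.7 0 0 0 -1; -0.1 -0.1 7.8 0 0 0 -1; -0.1 -0.1 7.8 0 0 0 -1; -0.1 -0.1 7.8 0 0 0 -1")

```text
time: 21.0
tcp_pos: [0.5609, 0.0002, 0.051]
orientation: [0.0, 0.072, 0.997, -0.0]
contact_force: [-0.3, -0.1, -1.5]
opening: 0.0533
finger_force: 37.6
```

>>> apply_moves(motion="0 0 0.05 0 0 0 -1; 0 0 0.1 0 0 0 -1; 0 0 0.1 0 0 0 -1; 0 0 0.1 0 0 0 -1")

```text
time: 21.5
tcp_pos: [0.5609, 0.0002, 0.0506]
orientation: [0.0, 0.072, 0.997, -0.0]
contact_force: [-1.5, 0.2, 4.6]
opening: 0.0531
finger_force: 38.1
```

>>> apply_moves(motion="0 0 0 0 0 0 0.1; 0 0 0 0 0 0 0.3; 0 0 0 0 0 0 0.5; 0 0 0 0 0 0 0.8; 0 0 0 0 0 0 0.9; 0 0 -3 0 0 0 0.9; 0 0 -6 0 0 0 0.9; 0 0 -11 0 0 0 1; 0 0 -15 0 0 0 1; 0 0 -15 0 0 0 1; 0 0 -15 0 0 0 1; 0 0 -15 0 0 0 1")

```text
time: 23.0
tcp_pos: [0.5596, 0.0002, 0.1982]
orientation: [-0.002, 0.072, 0.997, -0.0]
contact_force: [-0.1, -0.1, 0.5]
opening: 0.0851
finger_force: 0.0
```

```bash
python3 rows.py ".4236 -.0055 .19 83.8 6 1"
```

```text
pose [5.596e-01 2.000e-04 1.982e-01] closing 81.7 axis z [-0.004 -0.    -1.   ]
dist 13.6cm turn 2deg in 6 rows
2.23 -0.42 0.14 -0.000 -0.001 -0.006 1; 4.46 -0.84 0.29 -0.000 -0.001 -0.012 1; 6.69 -1.26 0.43 -0.000 -0.002 -0.018 1; 8.92 -1.68 0.58 -0.000 -0.002 -0.024 1; 11.14 -2.10 0.72 -0.001 -0.003 -0.030 1; 13.37 -2.52 0.87 -0.001 -0.004 -0.036 1;
```

>>> apply_moves(motion="2.2 -0.4 0 0 0 0 1; 4.5 -0.8 0 0 0 -0.01 1; 6.7 -1.3 0 0 0 -0.02 1; 8.9 -1.7 0.2 0 0 -0.03 1; 11.1 -2.1 0.3 0 0 -0.03 1; 13.4 -2.5 0.5 0 0 -0.04 1; 13.4 -2.5 0.5 0 0 -0.04 1; 13.4 -2.5 0.5 0 0 -0.04 1; 13.4 -2.5 0.5 0 0 -0.04 1; 13.4 -2.5 0.5 0 0 -0.04 1")

```text
time: 24.25
tcp_pos: [0.4251, -0.0051, 0.1947]
orientation: [0.0, 0.052, 0.999, 0.0]
contact_force: [-0.1, -1.1, 0.5]
opening: 0.0855
finger_force: 0.0
```

```bash
python3 - <<'E'
from h import *
p,d=camera("top");T=cloud("top",d)
for c in((.631,-.0085),(.561,.0015)):
    q=near(T,c,.035,.07,.12);print(len(q),q.mean(0),cv2.minEnclosingCircle(q[:,:2].astype(np.float32)))
E
python3 rows.py ".4236 -.0055 .118 83.8 5 1"
```

```text
308 [ 0.63059993 -0.0114184   0.09387116] ((0.6320145726203918, -0.011416451074182987), 0.027224024757742882)
304 [ 0.56006504 -0.00110105  0.09438531] ((0.5610533356666565, -0.001295218477025628), 0.027335545048117638)
pose [ 0.425  -0.0051  0.1947] closing 84.0 axis z [ 0.  0. -1.]
dist 7.7cm turn 0deg in 5 rows
0.03 -0.01 1.53 0.000 0.000 0.001 1; 0.05 -0.02 3.07 0.000 0.000 0.001 1; 0.08 -0.03 4.60 0.000 0.000 0.002 1; 0.11 -0.04 6.14 0.000 0.000 0.003 1; 0.13 -0.05 7.67 0.000 0.000 0.003 1;
```

>>> apply_moves(motion="0 0 1.5 0 0 0 1; 0 0 3 0 0 0 1; 0.1 0 4.6 0 0 0 1; 0.1 0 6.1 0 0 0 1; 0.1 0 7.6 0 0 0 1; 0.1 0 7.6 0 0 0 1; 0.1 0 7.6 0 0 0 0; 0.1 0 7.6 0 0 0 -0.2; 0.1 0 7.6 0 0 0 -1; 0.1 0 7.6 0 0 0 -1; 0.1 0 7.6 0 0 0 -1; 0.1 0 7.6 0 0 0 -1")

```text
time: 25.8
tcp_pos: [0.4239, -0.005, 0.1193]
orientation: [0.001, 0.052, 0.999, 0.0]
contact_force: [-0.4, 1.2, 5.7]
opening: 0.0269
finger_force: 34.3
```

```bash
python3 rows.py ".4236 -.0055 .22 83.8 4 -1" ".6303 -.268 .22 83.8 10 -1"
```

```text
pose [ 0.4239 -0.005   0.1193] closing 84.0 axis z [ 0.001 -0.    -1.   ]
dist 10.1cm turn 0deg in 4 rows
0.00 -0.01 -2.52 0.000 0.000 0.001 -1; 0.01 -0.02 -5.03 0.000 0.001 0.002 -1; 0.01 -0.04 -7.55 0.000 0.001 0.003 -1; 0.01 -0.05 -10.07 0.000 0.001 0.004 -1; 
dist 33.4cm turn 0deg in 10 rows
-2.32 -2.44 -10.07 0.000 0.001 0.004 -1; -4.65 -4.84 -10.06 0.000 0.001 0.004 -1; -6.98 -7.23 -10.06 0.000 0.001 0.004 -1; -9.31 -9.63 -10.06 0.000 0.001 0.004 -1; -11.64 -12.02 -10.06 0.000 0.001 0.004 -1; -13.97 -14.42 -10.05 0.000 0.001 0.004 -1; -16.30 -16.81 -10.05 0.000 0.001 0.004 -1; -18.63 -19.21 -10.05 0.000 0.001 0.004 -1; -20.96 -21.60 -10.05 0.000 0.001 0.004 -1; -23.29 -23.99 -10.05 0.000 0.001 0.004 -1;
```

>>> apply_moves(motion="0 0 -1.5 0 0 0 -1; 0 0 -4 0 0 0 -1; 0 0 -7 0 0 0 -1; 0 0 -9.5 0 0 0 -1; -1.5 -1.5 -10 0 0 0 -1; -4 -4 -10 0 0 0 -1; -6.9 -7.2 -10 0 0 0 -1; -9.9 -10.3 -10 0 0 0 -1; -13 -13.4 -10 0 0 0 -1; -16 -16.5 -10 0 0 0 -1; -19 -19.6 -10 0 0 0 -1; -21.5 -22.1 -10 0 0 0 -1")

```text
time: 27.3
tcp_pos: [0.6142, -0.2489, 0.2173]
orientation: [-0.001, 0.053, 0.999, 0.0]
contact_force: [1.2, 0.4, -1.7]
opening: 0.0267
finger_force: 34.6
```

>>> apply_moves(motion="-1.2 -1.3 0 0 0 0 -1; -1.8 -1.9 0 0 0 0 -1; -1.8 -1.9 0 0 0 0 -1; -1.8 -1.9 0 0 0 0 -1; -1.8 -1.9 0 0 0 0 -1")

```text
time: 27.92
tcp_pos: [0.63, -0.2672, 0.2191]
orientation: [-0.0, 0.052, 0.999, 0.0]
contact_force: [0.3, -0.1, -1.9]
opening: 0.0268
finger_force: 34.7
```

```bash
python3 - <<'E'
from h import *
p,d=camera("side"); cv2.imwrite("pics/s3.png",p[100:384,200:512].repeat(2,0).repeat(2,1))
E
python3 rows.py ".6303 -.268 .1265 83.8 6 -1"
```

```text
pose [ 0.63   -0.2673  0.2192] closing 84.0 axis z [ 0.  0. -1.]
dist 9.3cm turn 0deg in 6 rows
-0.01 -0.01 1.54 0.000 0.000 0.001 -1; -0.01 -0.02 3.09 0.000 0.000 0.001 -1; -0.02 -0.03 4.63 0.000 0.000 0.002 -1; -0.02 -0.04 6.18 0.000 0.000 0.003 -1; -0.03 -0.05 7.72 0.000 0.000 0.004 -1; -0.03 -0.06 9.27 0.000 0.000 0.004 -1;
```

View pics/s3.png

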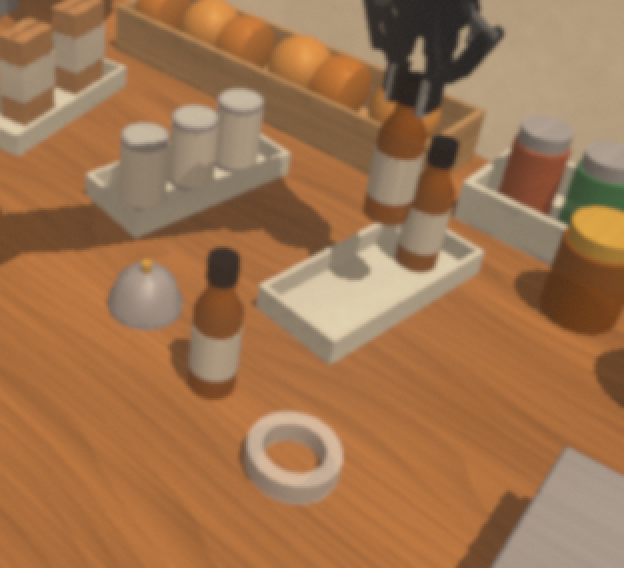

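The bottle hangs about upright over the bottle tray at crop (395,165). Cans and carton stand in their trays, and the bell (145,295) and tape (293,455) are undisturbed. Lowering now.

>>> apply_moves(motion="0 0 1.5 0 0 0 -1; 0 0 3 0 0 0 -1; 0 0 4.6 0 0 0 -1; 0 0 6.2 0 0 0 -1; 0 0 7.7 0 0 0 -1; 0 0 8.5 0 0 0 -1; 0 0 9 0 0 0 -1; 0 0 9.2 0 0 0 -1; 0 0 9.3 0 0 0 -1; 0 0 9.3 0 0 0 -1; 0 0 9.3 0 0 0 -1")

```text
time: 29.35
tcp_pos: [0.6303, -0.2682, 0.1262]
orientation: [0.0, 0.052, 0.999, -0.0]
contact_force: [0.3, 0.2, -1.9]
opening: 0.0266
finger_force: 34.7
```

>>> apply_moves(motion="0 0 0.05 0 0 0 -1; 0 0 0.1 0 0 0 -1; 0 0 0.1 0 0 0 -1; 0 0 0.1 0 0 0 -1")

```text
time: 29.85
tcp_pos: [0.6305, -0.2682, 0.1255]
orientation: [0.001, 0.052, 0.999, -0.0]
contact_force: [0.4, 0.4, 2.9]
opening: 0.0271
finger_force: 35.0
```

>>> apply_moves(motion="0 0 0 0 0 0 -0.5; 0 0 0 0 0 0 -0.3; 0 0 0 0 0 0 -0.1; 0 0 0 0 0 0 0.2; 0 0 0 0 0 0 0.5; 0 0 0 0 0 0 0.5; 0 0 -2.5 0 0 0 0.5; 0 0 -6 0 0 0 0.8; 0 0 -9 0 0 0 1; 0 0 -9 0 0 0 1; 0 0 -9 0 0 0 1; 0 0 -9 0 0 0 1")

```text
time: 31.35
tcp_pos: [0.6293, -0.2678, 0.213]
orientation: [-0.002, 0.052, 0.999, 0.0]
contact_force: [0.1, -0.5, -1.6]
opening: 0.0854
finger_force: 0.0
```

```bash
python3 rows.py ".4103 -.245 .2 83.8 7 1"
```

```text
pose [ 0.6293 -0.2678  0.213 ] closing 84.0 axis z [-0.003  0.001 -1.   ]
dist 22.1cm turn 0deg in 7 rows
3.14 -0.00 0.20 0.000 -0.000 0.001 1; 6.29 -0.01 0.39 0.000 -0.001 0.001 1; 9.43 -0.01 0.59 0.000 -0.001 0.002 1; 12.58 -0.01 0.79 0.000 -0.002 0.002 1; 15.72 -0.02 0.98 0.001 -0.002 0.003 1; 18.87 -0.02 1.18 0.001 -0.003 0.003 1; 22.01 -0.02 1.38 0.001 -0.003 0.004 1;
```

>>> apply_moves(motion="3.1 0 0 0 0 0 1; 6.3 0 0.4 0 0 0 1; 9.4 0 0.6 0 0 0 1; 12.6 0 0.8 0 0 0 1; 15.7 0 1 0 0 0 1; 18.9 0 1.2 0 0 0 1; 22 0 1.4 0 0 0 1; 22 0 1.4 0 0 0 1; 22 0 1.4 0 0 0 1; 22 0 1.4 0 0 0 1")

```text
time: 32.6
tcp_pos: [0.4125, -0.2451, 0.2007]
orientation: [0.0, 0.052, 0.999, 0.0]
contact_force: [-0.8, 0.2, -0.6]
opening: 0.0855
finger_force: 0.0
```

```bash
python3 - <<'E'
from h import *
p,d=camera("top");T=cloud("top",d)
for n,(c,r,a,b) in {"bot":((.6303,-.268),.03,.14,.17),"botR":((.4103,-.245),.03,.13,.17)}.items():
    q=near(T,c,r,a,b);print(n,len(q),q.mean(0),cv2.minEnclosingCircle(q[:,:2].astype(np.float32))) if len(q) else print(n,0)
p,d=camera("side");S=cloud("side",d);q=near(S,(.4103,-.245),.035,.02,.085);print(len(q),q.mean(0),cv2.minEnclosingCircle(q[:,:2].astype(np.float32)))
E
python3 rows.py ".4103 -.245 .118 83.8 5 1"
```

```text
bot 103 [ 0.62908618 -0.26761358  0.15508352] ((0.6300196647644043, -0.26898837089538574), 0.013968831859529018)
botR 1 [ 0.42356977 -0.24810649  0.1461853 ] ((0.42356976866722107, -0.24810649454593658), 9.999999747378752e-05)
656 [ 0.39789032 -0.25415133  0.05378175] ((0.4092329144477844, -0.24545595049858093), 0.022387303411960602)
pose [ 0.4122 -0.245   0.2006] closing 84.0 axis z [ 0.  0. -1.]
dist 8.3cm turn 0deg in 5 rows
0.04 -0.00 1.65 0.000 0.000 0.001 1; 0.08 -0.01 3.31 0.000 0.000 0.002 1; 0.11 -0.01 4.96 0.000 0.000 0.003 1; 0.15 -0.01 6.61 0.000 0.000 0.003 1; 0.19 -0.02 8.26 0.000 0.000 0.004 1;
```

>>> apply_moves(motion="0 0 1.6 0 0 0 1; 0.1 0 3.3 0 0 0 1; 0.1 0 5 0 0 0 1; 0.2 0 6.6 0 0 0 1; 0.2 0 8.2 0 0 0 1; 0.2 0 8.2 0 0 0 1; 0.2 0 8.2 0 0 0 0; 0.2 0 8.2 0 0 0 -0.2; 0.2 0 8.2 0 0 0 -1; 0.2 0 8.2 0 0 0 -1; 0.2 0 8.2 0 0 0 -1; 0.2 0 8.2 0 0 0 -1")

```text
time: 34.2
tcp_pos: [0.4097, -0.245, 0.1194]
orientation: [0.001, 0.052, 0.999, -0.0]
contact_force: [-1.8, 0.3, 5.6]
opening: 0.0273
finger_force: 34.5
```

```bash
python3 rows.py ".4103 -.245 .21 83.8 4 -1" ".5607 -.2604 .21 83.8 5 -1"
```

```text
pose [ 0.4097 -0.245   0.1194] closing 84.0 axis z [ 0.001 -0.001 -1.   ]
dist 9.1cm turn 0deg in 4 rows
-0.02 0.00 -2.26 -0.000 0.000 0.001 -1; -0.03 0.00 -4.53 -0.000 0.001 0.002 -1; -0.05 0.00 -6.79 -0.000 0.001 0.003 -1; -0.07 0.01 -9.06 -0.000 0.001 0.004 -1; 
dist 15.1cm turn 0deg in 5 rows
-3.09 0.01 -9.05 -0.000 0.001 0.004 -1; -6.11 0.02 -9.05 -0.000 0.001 0.004 -1; -9.14 0.03 -9.05 -0.000 0.001 0.004 -1; -12.16 0.04 -9.05 -0.000 0.001 0.004 -1; -15.18 0.05 -9.04 -0.000 0.001 0.004 -1;
```

>>> apply_moves(motion="0 0 -2 0 0 0 -1; 0 0 -4.5 0 0 0 -1; 0 0 -7 0 0 0 -1; 0 0 -9 0 0 0 -1; -2 0 -9 0 0 0 -1; -4.5 0 -9 0 0 0 -1; -7.5 0 -9 0 0 0 -1; -10.5 0 -9 0 0 0 -1; -13.2 0 -9 0 0 0 -1; -15.2 0 -9 0 0 0 -1; -15.2 0 -9 0 0 0 -1; -15.2 0 -9 0 0 0 -1")

```text
time: 35.7
tcp_pos: [0.5589, -0.2607, 0.2079]
orientation: [-0.002, 0.053, 0.999, 0.0]
contact_force: [0.2, 0.1, -2.8]
opening: 0.0266
finger_force: 35.0
```

>>> apply_moves(motion="0 0 0 0 0 0 -1; 0 0 0 0 0 0 -1; 0 0 0 0 0 0 -1")

```text
time: 36.08
tcp_pos: [0.5603, -0.2609, 0.209]
orientation: [0.0, 0.052, 0.999, -0.0]
contact_force: [0.0, 0.1, -1.9]
opening: 0.0266
finger_force: 35.0
```

```bash
python3 rows.py ".5607 -.2604 .1265 83.8 6 -1"
```

```text
pose [ 0.5603 -0.2609  0.209 ] closing 84.0 axis z [ 0. -0. -1.]
dist 8.3cm turn 0deg in 6 rows
-0.01 0.01 1.38 -0.000 0.000 0.001 -1; -0.01 0.02 2.75 -0.000 0.000 0.001 -1; -0.02 0.03 4.13 -0.000 0.000 0.002 -1; -0.03 0.04 5.50 -0.000 0.000 0.002 -1; -0.03 0.04 6.88 -0.000 0.000 0.003 -1; -0.04 0.05 8.25 -0.000 0.000 0.003 -1;
```

>>> apply_moves(motion="0 0 1.4 0 0 0 -1; 0 0 2.8 0 0 0 -1; 0 0 4.1 0 0 0 -1; 0 0 5.5 0 0 0 -1; 0 0 6.8 0 0 0 -1; 0 0 7.6 0 0 0 -1; 0 0 8 0 0 0 -1; 0 0 8.2 0 0 0 -1; 0 0 8.3 0 0 0 -1; 0 0 8.3 0 0 0 -1; 0 0 8.3 0 0 0 -1")

```text
time: 37.45
tcp_pos: [0.5607, -0.2609, 0.1261]
orientation: [0.0, 0.052, 0.999, -0.0]
contact_force: [-0.3, 0.4, -2.1]
opening: 0.0272
finger_force: 35.1
```

>>> apply_moves(motion="0 0 0.05 0 0 0 -1; 0 0 0.1 0 0 0 -1; 0 0 0.1 0 0 0 -1; 0 0 0.1 0 0 0 -1")

```text
time: 37.95
tcp_pos: [0.5609, -0.2609, 0.1256]
orientation: [0.001, 0.052, 0.999, -0.0]
contact_force: [-1.0, 0.6, 3.9]
opening: 0.0268
finger_force: 35.6
```

>>> apply_moves(motion="0 0 0 0 0 0 -0.5; 0 0 0 0 0 0 -0.3; 0 0 0 0 0 0 -0.1; 0 0 0 0 0 0 0.2; 0 0 0 0 0 0 0.5; 0 0 0 0 0 0 0.5; 0 0 -2.5 0 0 0 0.5; 0 0 -6 0 0 0 0.8; 0 0 -9 0 0 0 1; 0 0 -9 0 0 0 1")

```text
time: 39.2
tcp_pos: [0.5621, -0.2615, 0.2177]
orientation: [0.003, 0.052, 0.999, -0.001]
contact_force: [1.6, -0.5, -0.3]
opening: 0.0854
finger_force: 0.0
```

>>> apply_moves(motion="3 3 0 0 0 0 1; 6 6 0 0 0 0 1; 9 9 0 0 0 0 1; 12 12 0 0 0 0 1; 12 12 0 0 0 0 1; 12 12 0 0 0 0 1; 12 12 0 0 0 0 1")

```text
time: 40.08
tcp_pos: [0.4543, -0.13, 0.2145]
orientation: [0.0, 0.053, 0.999, -0.0]
contact_force: [0.9, 0.8, -0.2]
opening: 0.0855
finger_force: 0.0
```

```bash
python3 - <<'E'
from h import *
p,d=camera("side"); cv2.imwrite("pics/s4.png",p); p2,d2=camera("top"); T=cloud("top",d2);S=cloud("side",d)
for n,(c,r,a,b) in {"botF":((.6303,-.268),.03,.14,.17),"botN":((.5607,-.2604),.03,.14,.17),"canF":((.631,-.01),.035,.07,.12),"canN":((.561,0),.035,.07,.12),"carton":((.586,.2405),.05,.11,.14),"bell":((.44,-.128),.05,.015,.07),"tape":((.39,-.355),.06,.012,.04)}.items():
    for P in(T,S):
        q=near(P,c,r,a,b);print(n,len(q),q.mean(0).round(4),np.round(cv2.minEnclosingCircle(q[:,:2].astype(np.float32))[0],4)) if len(q) else print(n,0)
E
```

```text
botF 98 [ 0.6293 -0.2679  0.1556] [ 0.6305 -0.2687]
botF 203 [ 0.6261 -0.2692  0.1522] [ 0.6297 -0.2647]
botN 96 [ 0.5608 -0.2606  0.1556] [ 0.561  -0.2617]
botN 213 [ 0.5574 -0.2625  0.1525] [ 0.5612 -0.2595]
canF 309 [ 0.6305 -0.0113  0.0939] [ 0.6319 -0.0113]
canF 290 [ 0.6193 -0.016   0.0857] [ 0.6336 -0.0085]
canN 302 [ 0.56   -0.0012  0.0943] [ 0.5608 -0.0011]
canN 471 [ 0.5542 -0.0061  0.0892] [0.5611 0.0015]
carton 363 [0.5859 0.2396 0.1257] [0.5872 0.2407]
carton 345 [0.5818 0.2369 0.1234] [0.5867 0.2424]
bell 126 [ 0.4263 -0.1128  0.0334] [ 0.4277 -0.1134]
bell 736 [ 0.4308 -0.1359  0.0338] [ 0.4381 -0.1277]
tape 372 [ 0.3898 -0.355   0.0233] [ 0.3898 -0.3566]
tape 1201 [ 0.3867 -0.3564  0.0227] [ 0.3902 -0.3544]
```

View pics/s4.png

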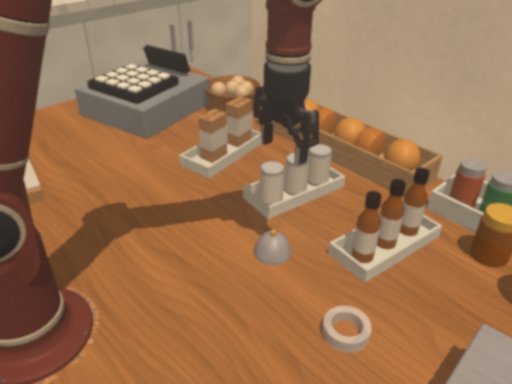

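All five stand upright on their tray floors: carton (212,135), cans (271,182) and (296,175), bottles (366,228) and (391,215). The bell (272,246) and tape (346,328) have not moved, and the gripper touches nothing.

```bash
python3 -c "
from plant import robot
print(robot.finish_job())"
```

```text
the job is handed in; nothing more can be done
None
```

The job is handed in at about 40 s: the carton, both cans and both bottles stand upright on the floors of their matching trays, nothing was dropped, and the bell and tape roll are where they started.

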